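# Take the chuck key out, park it in its notch and lower the chuck guard

### The job

The chuck key has been left standing in the drill chuck of the bench polishing motor. Draw it up out of its bore and hang it upright in the free notch of the key rack, pushed right to the back of the notch with its shoulder resting on the plate, and let go of it. Then swing the clear guard all the way down over the chuck, gently because the panel is thin and cracks easily, and leave everything else on the bench alone.

Things in the scene. Friction and masses are not known exactly. Their poses are not given: they have to be found in the camera images.
- machine: Grey bench polishing motor with a steel drill chuck, bolted down. Origin on the bench straight below the key bore; x points to the far side (to the guard's hinge), y along the level spindle toward the motor, z up. Spindle at height 110 mm. Chuck 58 mm across, y = -55 to +38 mm, it does not turn; the sanding drum on its nose, 30 mm across, ends at y = -109 mm.
- motor (a point): Centre of the motor housing, on the spindle axis, 155 mm along y from the key bore; axes as the machine's. Housing 122 mm across and 190 mm long (y), its top at height 175 mm; a felt wheel 120 mm across follows, to 155 mm beyond this point. Foot 150 x 190 mm.
- key_bore (a point): Centre of the mouth of the key bore on top of the chuck, height 139.5 mm, in a flat 20 mm square. The bore goes straight down, 9 mm wide, 15 mm deep. Axes as the machine's.
- key: Large steel T-shaped chuck key, 140 g, 84 mm tall, standing in the bore. Origin at the pilot's tip; z up the shank, y along the cross bar. Heights from the tip: pilot 8 mm thick to 12; bevel gear 18 mm across 12-24 (it sits on the chuck); shank 10 mm thick 24-48; shoulder flange 22 mm across 48-53; hub 16 mm thick 53-84; cross bar 8 mm thick, 76 mm long, at 75.
- key_grip (a point): Centre of the key's hub at the height of the cross bar, 75 mm above the pilot's tip and 27 mm above the shoulder's underside. Axes as the key's. Here the hub (16 mm) can be gripped with a finger on each side of the cross bar, closing along the key's x.
- key_shoulder (a point): Centre of the underside of the key's shoulder flange, 48 mm above the pilot's tip: the face that rests on the rack's plate. Axes as the key's.
- rack: Key rack: bare sheet-metal bracket bolted down, top plate 5 mm thick, 190 mm wide (y), x = -30 to +32 mm, upper face at height 100 mm. Origin on the bench under the plate; x points from the notches' mouths to the back, z up. An upright sheet at x = +27 to +32 mm carries it; else open below. Two notches from the front edge: y = +50 mm (wide, free), y = -50 mm (narrow, spare key in it).
- notch (a point): Parking place in the free notch, on the plate's upper face, 30 mm behind the front edge; axes as the rack's, the key slides in along +x. Notch 14 mm wide, mouth flared to 28 mm over the first 12 mm; it ends 7 mm behind this point. The gear cannot pass through it: the key comes in from the front, gear under and shoulder over the plate. Parked, the shoulder is centred here or up to 2 mm farther in.
- guard (a joint): Angle of the clear guard, rad: 0 = fully down, level over the chuck, against a hard stop; 1.7 to 2.1 = open, standing up and leaning back on the far side. A stiff hinge, it stays where it is left; 1 to 3 N near the free edge moves it. With the key in the chuck it cannot come down. A touch of more than 20 N cracks it.
- guard_hinge (a point): Point on the guard's hinge line, 80 mm to the far side (x) of the spindle at height 155 mm, level with the middle of the guard's width (y = -20 mm of the machine). Axes as the machine's; the hinge runs along y. A 16 mm bracket block holds it 61 to 95 mm from here along +y.
- guard_edge (a point): Middle of the guard's free edge, 128 mm from the hinge line. The guard is a clear panel 4 mm thick and 115 mm wide along the hinge, with a black strip 10 mm thick and 10 mm deep along the free edge. Axes: x from free edge to hinge, y along the hinge, z out of the face that is on top when it is down (it looks to the far side while the guard stands open).
- spare_key: Small steel chuck key hanging in the narrower notch (62 mm tall, cross bar 52 mm, upper end 26 mm above the plate). Origin at the tip of its pilot. To be left alone.
- jar: Lidded paint jar, 60 mm across, 75 mm tall; origin under its centre. To be left alone.
- brush: Wooden-handled paint brush, 190 mm, lying on the bench, about 20 mm thick; origin at its middle, on the bench. To be left alone.
- compound_bar: Brown bar of polishing compound, 90 x 45 x 35 mm, lying on the bench; origin under its centre. To be left alone.
There are look-alikes about, which are no part of the job. What is shaped like the key but green, orange or turquoise is not meant.

How it is judged:
By the outcome, as a careful person would: the job done as asked, in the order asked, and still so for the second after the job is handed in, with the robot touching nothing.
It also fails if it takes over 67 s, if anything falls off the work surface, if the arm or the gripper's body presses on something with over 40 N, if the wrist force passes 120 N, or if a joint passes its speed limit or range.

### The arm

A 7-joint arm with a two-finger parallel gripper is mounted at the origin on the work surface. World frame = base frame: x ahead of the robot, y to its left, z up, the work surface at z = 0. Lengths are in m, angles in rad, forces in N, time in s.
With the tool pointing down it reaches from about 0.425 to 0.95 m from the base axis. Payload 16.7 kg.
Tool frame: the origin (TCP) lies midway between the tips of the shut fingers; the grasp point (between the pads) lies 19 mm behind it; z points along the fingers, y is the direction in which the jaws open and shut (so a half turn about z gives the same grasp; the last joint's range is limited). The gripper opens to 94 mm and grips with 3 to 60 N. Pads are 16 mm wide; open, the fingers measure 119 mm over their backs; the gripper's body (75 mm by 177 mm) begins 78 mm behind the grasp point.
Start: joints at [0.969, 0.426, 0.074, 1.606, -0.034, 1.111, -0.067], TCP at [0.295, -0.607, 0.205] pointing down, gripper open.
Joint ranges: [-2.85, 2.85], [-0.5, 2.14], [-1.23, 1.37], [0.21, 2.46], [-1.02, 4.16], [0.16, 2.05], [-2.73, 2.73]. Speed limits (rad/s): [1.89, 1.89, 2.39, 2.39, 3.01, 3.01, 3.01].

### API

Orientations are given as a 3x3 rotation matrix whose columns are the frame's x, y, z axes.
In Python, from cell import env gives the robot as it stands. The module is installed in compiled form; this text tells all that it offers.
- The arm moves only by the tool drive_tool, never from a script. Its arguments are lists of equal length, an entry for each row: "linear": the shift along the tool's x, y, z in mm, a list of three; "turn": the turn about the tool's z in degrees; "hand": the gripper command: -1 is fully open, 1 is shut, values between are in proportion. In form: {"linear": [[dx, dy, dz], ...], "turn": [turn, ...], "hand": [hand, ...]}. A call has 1 to 12 rows; each row is the pose to reach, as a shift and turn from the pose measured when the call began, along the tool's axes at that moment; what a row does not reach only later rows make up. A row lasts 1/8 s, in which the tool goes at most 62.5 mm and 10.7 degrees, less where a joint would pass 70% of its speed; a pose out of reach is approached as far as the arm can. A call with a gripper value outside its range is refused whole. The fingers move at their own pace and stop on an object; the grip force is fixed at half the most. Time passes only in rows, so rows that repeat a pose let the fingers close. It gives the time, the measured TCP pose, the force and the opening at its end, in the units of the state.
- env.observe(): the state, without advancing time (a new reading comes with each control period).
- env.capture(name): name is "scene" or "side" or "wrist"; returns (picture, depth): 400x640x3 uint8, blue, green, red; 400x640 float32, m along the optical axis (not along the pixel's ray), 0 where there is no reading.
- env.camera_info(name): a dict with "camera_matrix" (3x3 intrinsics, pixels), "R" (3x3) and "t" (3): a world point X has camera coordinates R X + t; the wrist camera has in their place "tool_from_camera" (4x4, takes a point from camera to tool coordinates, whose origin is the TCP and whose axes are the flange's). Camera axes: x right, y down, z forward; pixel columns grow to the right and rows downward; lengths in m; the calibration is good to about 2 mm. A picture is of the moment at which its call begins: read the wrist's pose just before it. camera_info takes no time and is no camera call.
- env.sign_off(): hands the job in, once; it reports no verdict.
Trained networks look in the newest picture that a camera, given by its name, has taken for a name from the list of things; names that differ only in an ending like _2 or _b are one class to them, and where a whole thing is asked for, a point or a joint stands for the part that bears it (a point fixed in the world has none). Each returns a list of dicts, best first, with "p" (0 to 1); they miss things now and then, are a little off and sometimes report something else, mostly with a low value. They report only what shows in the picture. A call takes as long as a camera call. They do not tell look-alikes from the thing itself.
- env.cut_out(camera, thing): "region" (400x640 bool, what is visible of it) and "rect" ([left, top, right, bottom] in pixels, round what is visible of it).
- env.tip_of(camera, thing): "location" ([column, row] in pixels: a listed point, or the origin of a listed thing).
The state is a dict: "time_s": time; "joint_positions": joint angles; "joint_velocities": joint speeds; "tau": joint torques, N m; "position": TCP position; "eef_rot": TCP orientation; "wrist_force": force on the tool from outside, world axes, zero at the start; "wrist_torque": the same for the moment, N m; "finger_gap": finger opening in m.
Only numpy, scipy, OpenCV 4.12 (cv2) and the standard library are available. Lean on these libraries where they do the work, as an engineer would, in place of code of your own. Each camera call takes 0.05 s, during which the arm holds its last target. There are 200 camera calls.

## Working session

There is one attempt and no reset: what is moved stays moved. The work goes in short steps, Python scripts to look and compute and a tool call to move; the robot and the scene stay as the last step left them, time stands still between calls to the robot, and variables do not carry over. Pictures are saved under pics/ and viewed, about 8 in all and at most 12, crops included, and the job is handed in when it is done.

Besides the shell and the picture viewer there is one more tool, called after "Emit:" as a command line: name --pt "numbers of a row" for each row, then --argument value for the rest. drive_tool: Moves the arm, as the interface text tells. Its arguments: {"type":"object","properties":{"linear":{"type":"array"},"turn":{"type":"array"},"hand":{"type":"array"}},"required":["linear","turn","hand"]}

```bash
mkdir -p pics
cat > h.py <<'E'
import numpy as np, cv2
from cell import env
def cam(n, s=None):
    i=env.camera_info(n); K=np.array(i["camera_matrix"])
    if "R" in i: R=np.array(i["R"]);t=np.array(i["t"]); return K,R.T,-R.T@t
    T=np.array(i["tool_from_camera"]); Rw=np.array(s["eef_rot"]);p=np.array(s["position"])
    return K,Rw@T[:3,:3],Rw@T[:3,3]+p
def px(c,uv,d):   # pixel + depth -> world
    K,R,o=c; r=np.linalg.inv(K)@np.array([uv[0],uv[1],1.]); return R@(r*d)+o
def ray_z(c,uv,z):
    K,R,o=c; r=R@(np.linalg.inv(K)@np.array([uv[0],uv[1],1.])); return o+r*(z-o[2])/r[2]
def proj(c,X):
    K,R,o=c; q=K@(R.T@(np.array(X)-o)); return q[:2]/q[2]
def cloud(c,dep):
    K,R,o=c; v,u=np.mgrid[:400,:640]; r=np.stack([u,v,np.ones_like(u)],-1)@np.linalg.inv(K).T
    return (r*dep[...,None])@R.T+o
def tri(c1,p1,c2,p2):
    A=[];b=[]
    for (K,R,o),p in((c1,p1),(c2,p2)):
        d=R@(np.linalg.inv(K)@np.array([p[0],p[1],1.]));d/=np.linalg.norm(d);P=np.eye(3)-np.outer(d,d);A.append(P);b.append(P@o)
    x=np.linalg.lstsq(np.vstack(A),np.hstack(b),rcond=None)[0]
    return x
E
python3 - <<'E'
from h import *
np.set_printoptions(precision=4,suppress=True)
s=env.observe();print(s["time_s"],s["position"],s["eef_rot"],s["finger_gap"])
D={}
for n in("scene","side","wrist"):
    im,d=env.capture(n);cv2.imwrite(f"pics/{n}0.png",im);np.save(f"{n}0.npy",d)
    print(n,cam(n,s)[2],cam(n,s)[1][:,2])
    if n=="wrist":continue
    c=cam(n)
    for th in["machine","motor","key_bore","key","key_grip","key_shoulder","rack","notch","guard","guard_hinge","guard_edge","spare_key","jar","brush","compound_bar"]:
        try:
            r=env.tip_of(n,th)
        except Exception as e: print(th,e);continue
        for q in r[:3]:
            u=np.array(q["location"]);D.setdefault(th,{}).setdefault(n,u)
            k=np.clip(u.round().astype(int),0,[639,399]);dd=d[k[1],k[0]]
            print(n,th,round(q["p"],2),u.round(1),px(c,u,dd) if dd>0 else None)
for th in D:
    if len(D[th])==2: print("tri",th,tri(cam("scene"),D[th]["scene"],cam("side"),D[th]["side"]))
cv2.imwrite("pics/a.png",np.vstack([cv2.imread("pics/scene0.png"),cv2.imread("pics/side0.png")])[:, :])
print(env.observe()["time_s"])
E
```

```text
0.0 [ 0.2951 -0.6066  0.2048] [[ 0.8992  0.4374 -0.0006]
 [ 0.4374 -0.8992  0.0011]
 [-0.0001 -0.0013 -1.    ]] 0.09386155765046086
scene [ 1.285  -0.2245  0.961 ] [-0.6847  0.1599 -0.7111]
scene key 0.69 [363.9 184.7] [0.5788 0.022  0.254 ]
scene key 0.62 [404.5 169.2] [0.4562 0.164  0.1589]
scene key 0.57 [420.7 275.4] [0.6629 0.1436 0.0172]
scene key_grip 0.59 [405.  153.1] [0.314  0.2256 0.0805]
scene key_grip 0.57 [425.6 258.1] [0.6637 0.1462 0.0809]
scene key_grip 0.5 [374.7 164.4] [0.4693 0.083  0.2025]
scene key_shoulder 0.86 [424.  270.9] [0.6619 0.1501 0.0307]
scene key_shoulder 0.58 [402.9 157.2] [0.3225 0.2172 0.0748]
scene key_shoulder 0.53 [364.9 171. ] [0.3345 0.1076 0.0596]
scene rack 0.86 [240.8 260.8] [ 0.544  -0.2506  0.0457]
scene notch 0.64 [256.1 234. ] [ 0.4294 -0.2041 -0.0023]
scene notch 0.62 [369.2 171.3] [0.4604 0.0742 0.1757]
scene notch 0.18 [372.9 178.8] [0.5885 0.0367 0.2757]
guard it knows: brush, compound_bar, guard_edge, guard_hinge, jar, key, key_bore, key_grip, key_shoulder, machine, motor, notch, rack, spare_key
scene guard_hinge 0.57 [368.9 202.9
[... 1533 characters left out ...]
]
side brush 0.75 [361.2 245. ] [ 0.4104 -0.0596  0.0179]
side brush 0.58 [248.2 202.1] [ 0.703  -0.11    0.0435]
side brush 0.31 [267.1 182.8] [0.584  0.0351 0.2706]
side compound_bar 0.57 [236.8 249.9] [0.6822 0.0294 0.0333]
wrist [ 0.3554 -0.5777  0.3845] [-0.2109 -0.102  -0.9722]
tri key [0.553  0.1361 0.149 ]
tri key_grip [0.309  0.2274 0.0764]
tri key_shoulder [ 0.4424  0.1379 -0.0762]
tri rack [ 0.511  -0.2541  0.0099]
tri notch [ 0.5222 -0.2076  0.1046]
tri guard_hinge [0.5396 0.0484 0.1574]
tri guard_edge [0.5823 0.0412 0.2641]
tri spare_key [ 0.4965 -0.2926  0.0643]
tri jar [ 0.7229 -0.1415 -0.004 ]
tri brush [ 0.4121 -0.083  -0.0106]
tri compound_bar [ 0.6976  0.0057 -0.0022]
1.55
```

View pics/scene0.png

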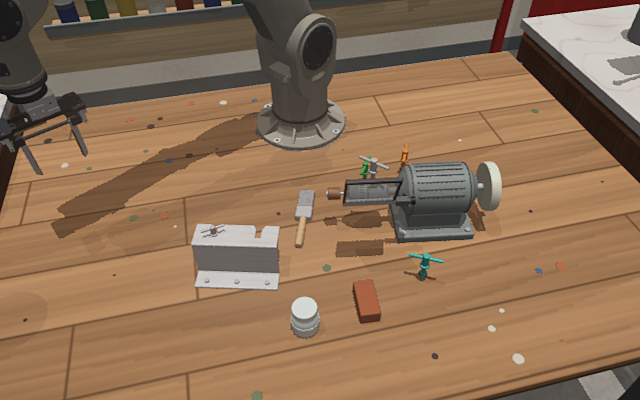

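View pics/side0.png

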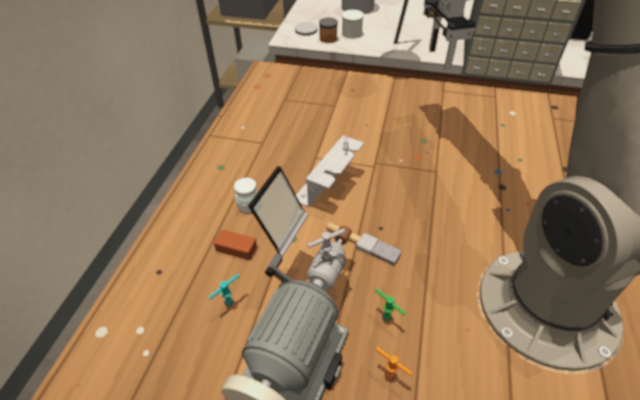

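The cameras show the grey key in the chuck at about (0.46, 0.085), with the green, orange and turquoise look-alikes around it. The rack notch is at about (0.52, -0.21), its mouth facing the robot, and the guard is open. I'm moving the wrist camera over the chuck.

Emit:
drive_tool --pt "0 0 -60" --pt "35 -44 -110" --pt "75 -95 -150" --pt "115 -145 -195" --pt "155 -195 -195" --pt "195 -245 -195" --pt "235 -295 -195" --pt "275 -345 -195" --pt "315 -395 -195" --pt "355 -446 -195" --pt "400 -502 -195" --pt "400 -502 -195" --turn '[0,0,0,0,0,0,0,0,0,0,0,0]' --hand '[-1,-1,-1,-1,-1,-1,-1,-1,-1,-1,-1,-1]'

```text
time_s: 3.05
position: [0.4354, 0.0217, 0.4009]
eef_rot: [[0.899, 0.438, 0.001], [0.438, -0.899, -0.0], [0.001, 0.001, -1.0]]
wrist_force: [2.3, -0.7, -0.2]
finger_gap: 0.0938
```

Run:
```python
from h import *
np.set_printoptions(precision=4,suppress=True)
s=env.observe();c=cam("wrist",s);im,d=env.capture("wrist");cv2.imwrite("pics/w1.png",im);np.save("w1.npy",d)
import pickle;pickle.dump((s,c),open("w1.pkl","wb"))
for th in["key_bore","key_grip","key","guard_hinge","guard_edge","motor"]:
    for q in env.tip_of("wrist",th)[:3]:
        u=np.array(q["location"]);k=np.clip(u.round().astype(int),0,[639,399]);dd=d[k[1],k[0]]
        print(th,round(q["p"],2),u.round(1),px(c,u,dd) if dd>0 else None)
P=cloud(c,d);P[d==0]=np.nan
for q in env.cut_out("wrist","key")[:3]:
    m=q["region"];print("cut",q["p"],q["rect"],np.nanmedian(P[m],0))
    M=m&(abs(P[...,2]-0.205)<.009); X=P[M][:,:2]
    if len(X)>20:
        x=X-X.mean(0);w,v=np.linalg.eigh(x.T@x);a=v[:,1];p=x@a; print("bar ctr",X.mean(0),"mid",X.mean(0)+a*(p.min()+p.max())/2,"dir",a,np.degrees(np.arctan2(a[1],a[0])),p.ptp() if hasattr(p,'ptp') else np.ptp(p), "ztop",np.nanmax(P[m][:,2]))
```

```text
key_bore 0.89 [297.  135.5] [0.4694 0.0782 0.1807]
key_grip 0.72 [291.  139.5] [0.4639 0.0807 0.2125]
key_grip 0.71 [252.2 197.9] [0.3335 0.1103 0.0845]
key_grip 0.61 [183.2 185.5] [0.302  0.2248 0.0842]
key 0.95 [293.  138.8] [0.4657 0.0788 0.2122]
key 0.79 [260.  191.1] [0.333  0.1092 0.0249]
key 0.73 [313.   18.1] [0.6488 0.1466 0.0195]
guard_hinge 0.63 [340.5  99.4] [0.5369 0.0467 0.1652]
guard_edge 0.9 [376.4  44.2] [0.5854 0.0396 0.2743]
cut 0.83 [307.0, 1.9, 322.2, 20.5] [0.6511 0.1446 0.0591]
cut 0.67 [274.6, 112.6, 302.8, 170.8] [0.4646 0.0809 0.2063]
bar ctr [0.4628 0.083 ] mid [0.4618 0.0821] dir [-0.7319 -0.6814] -137.0444553114362 0.07350586418724675 ztop 0.21399414349378854
cut 0.6 [235.3, 187.2, 275.4, 213.4] [0.3312 0.1093 0.0782]
```

View pics/w1.png

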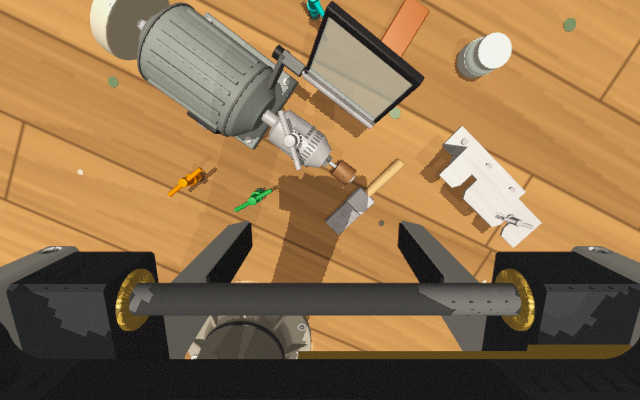

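The wrist view shows the key at pixel (291,140) with its bar at about 43° in world axes. The rack's free notch is at (462,180), facing the robot. Next I'll fit the rack plate, the machine axis and the bar from the depth data.

Run:
```python
from h import *
import pickle
np.set_printoptions(precision=4,suppress=True)
s,c=pickle.load(open("w1.pkl","rb"))
for n,cc,f in(("wrist",c,"w1.npy"),("side",cam("side"),"side0.npy"),("scene",cam("scene"),"scene0.npy")):
    d=np.load(f);P=cloud(cc,d);P[d==0]=9
    m=(abs(P[...,2]-.1)<.008)&(abs(P[...,0]-.51)<.13)&(abs(P[...,1]+.26)<.15)
    X=P[m]; print(n,len(X),"z",np.median(X[:,2]))
    r=cv2.minAreaRect((X[:,:2]*1000).astype(np.float32));print(" rect",r)
    # raster top view 1 mm
    a=np.zeros((300,300),np.uint8)
    ij=((X[:,:2]-[.38,-.41])*1000).astype(int); ok=((ij>=0)&(ij<300)).all(1);ij=ij[ok];a[ij[:,0],ij[:,1]]=255
    cv2.imwrite(f"pics/r_{n}.png",cv2.resize(cv2.morphologyEx(a,cv2.MORPH_CLOSE,np.ones((3,3))),None,fx=2,fy=2,interpolation=0))
    # bar
    M=(P[...,2]>.196)&(np.hypot(P[...,0]-.462,P[...,1]-.083)<.045); X=P[M]
    r=cv2.minAreaRect((X[:,:2]*1000).astype(np.float32));print(" bar",len(X),r,"zmax",np.percentile(X[:,2],98))
    # motor top: fit axis
    M=(P[...,2]>.13)&(P[...,2]<.185)&(abs(P[...,0]-.49)<.11)&(P[...,1]>.16)&(P[...,1]<.33); X=P[M]
    if len(X)>50:
        top=X[X[:,2]>.165][:,:2];vx=cv2.fitLine((top*1000).astype(np.float32),cv2.DIST_HUBER,0,.01,.01).ravel();print(" motor ang",np.degrees(np.arctan2(vx[1],vx[0])),vx[2:],X[:,2].max())
    # guard panel
    M=(P[...,2]>.185)&(P[...,0]>.53)&(P[...,0]<.66)&(abs(P[...,1]-.04)<.09); X=P[M]
    if len(X)>50:
        q=X.mean(0);nn=np.linalg.svd(X-q,full_matrices=False)[2][2];print(" guard",q,nn,"zmax",X[:,2].max(),"tilt",np.degrees(np.arccos(abs(nn[2]))),"yaw",np.degrees(np.arctan2(nn[1],nn[0])))
a=[cv2.imread(f"pics/r_{n}.png") for n in("wrist","side")];cv2.imwrite("pics/rk.png",np.hstack(a)[:,:800] if 0 else cv2.resize(np.hstack(a),(800,400)))
s,c=pickle.load(open("w1.pkl","rb"))
```

```text
wrist 3776 z 0.10076451443533463
 rect ((511.9916687011719, -251.50140380859375), (191.9779815673828, 62.816566467285156), 73.5618896484375)
 bar 33808 ((447.3489990234375, 84.94709777832031), (79.12381744384766, 60.19535827636719), 64.26544952392578) zmax 0.5393211343546616
 motor ang 79.5599 [490.2487 234.4342] 0.17799982009000143
 guard [0.5714 0.044  0.2394] [-0.8993  0.163   0.4057] zmax 0.2757950516506448 tilt 66.06409451919544 yaw 169.72692500063113
side 1190 z 0.09784637627413328
 rect ((512.1405029296875, -249.245361328125), (194.23512268066406, 64.28801727294922), 73.39038848876953)
 bar 213 ((461.39959716796875, 84.7229995727539), (76.11819458007812, 16.016727447509766), 49.488075256347656) zmax 0.21116988280272206
 motor ang 79.73975 [487.8821 242.5463] 0.17659108133004253
 guard [0.5693 0.0483 0.2313] [-0.9012  0.1657  0.4005] zmax 0.27335531928942125 tilt 66.38934581850557 yaw 169.58007493266
scene 1788 z 0.10068960578019981
 rect ((513.8779907226562, -251.292236328125), (190.89865112304688, 66.99090576171875), 73.8796615600586)
 bar 144 ((463.5821228027344, 81.68290710449219), (75.20023345947266, 17.512699127197266), 48.73811721801758) zmax 0.2128205393149016
 motor ang 78.83112 [494.3214 230.9989] 0.17906943952657817
 guard [0.5745 0.0424 0.2372] [-0.9005  0.1651  0.4023] zmax 0.27761162523817073 tilt 66.27692696024441 yaw 169.61149626217005
```

View pics/rk.png

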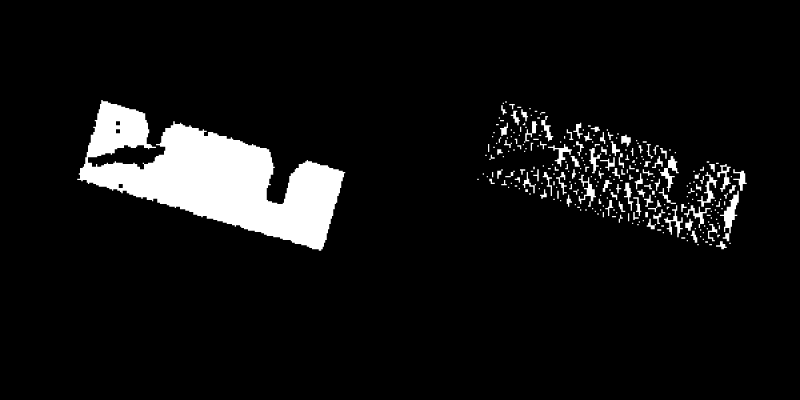

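Run:
```python
from h import *
import pickle
s,c=pickle.load(open("w1.pkl","rb"))
d=np.load("w1.npy");P=cloud(c,d);P[d==0]=9
for lo in(.196,.2):
    M=(P[...,2]>lo)&(P[...,2]<.222)&(np.hypot(P[...,0]-.462,P[...,1]-.083)<.045); X=P[M]
    print(len(X),cv2.minAreaRect((X[:,:2]*1000).astype(np.float32)),np.percentile(X[:,2],[50,98]))
    H=X[X[:,2]>.2095];print(len(H),H.mean(0),cv2.minEnclosingCircle((H[:,:2]*1000).astype(np.float32)))
p=np.array(s["position"]);R=np.array(s["eef_rot"])
for T in([.4625,.083,.30],[.4625,.083,.186]): print(1000*R.T@(np.array(T)-p))
```

```text
455 ((461.5688781738281, 82.56239318847656), (75.0057373046875, 15.157946586608887), 48.86418533325195) [0.20669159 0.21307426]
126 [0.4616448  0.08253875 0.2118508 ] ((461.53436279296875, 82.80286407470703), 7.768421649932861)
451 ((461.5688781738281, 82.56239318847656), (75.0057373046875, 15.157946586608887), 48.86418533325195) [0.20672697 0.21308618]
126 [0.4616448  0.08253875 0.2118508 ] ((461.53436279296875, 82.80286407470703), 7.768421649932861)
[ 51.14700209 -43.28446709 100.90183682]
[ 51.04872954 -43.36164743 214.90176833]
```

Emit:
drive_tool --pt "25 -20 40" --pt "51 -43 80" --pt "51 -43 110" --pt "51 -43 140" --pt "51 -43 170" --pt "51 -43 195" --pt "51 -43 208" --pt "51 -43 214" --pt "51 -43 214" --pt "51 -43 214" --turn '[-8,-16,-23,-23,-23,-23,-23,-23,-23,-23]' --hand '[-1,-1,-1,-1,-1,-1,-1,-1,-1,-1]'

```text
time_s: 4.7
position: [0.4629, 0.0793, 0.1872]
eef_rot: [[0.658, 0.753, 0.001], [0.753, -0.658, -0.0], [0.001, 0.001, -1.0]]
wrist_force: [0.4, 1.4, 0.9]
finger_gap: 0.0942
```

Emit:
drive_tool --pt "0 0 0" --pt "0 0 0" --pt "0 0 0" --pt "0 0 0" --pt "0 0 0" --pt "0 0 0" --pt "0 0 0" --pt "0 0 0" --turn '[0,0,0,0,0,0,0,0]' --hand '[1,1,1,1,1,1,1,1]'

```text
time_s: 5.7
position: [0.4629, 0.0793, 0.1872]
eef_rot: [[0.658, 0.753, 0.001], [0.753, -0.658, 0.0], [0.001, 0.001, -1.0]]
wrist_force: [-0.1, 0.9, 0.2]
finger_gap: 0.0171
```

Run:
```python
from h import *
s=env.observe();print(s["position"],s["wrist_force"],s["wrist_torque"],s["finger_gap"],s["joint_positions"])
a,_=env.capture("side");b,_=env.capture("wrist");e,_=env.capture("scene")
A=cv2.resize(a[190:290,250:390],(560,400),interpolation=cv2.INTER_CUBIC)
B=cv2.resize(e[130:200,320:430],(560,356)) ; 
cv2.imwrite("pics/g1.png",np.vstack([cv2.resize(A,(400,286)),cv2.resize(b,(400,250))]))
```

```text
[0.46286352 0.07932748 0.18720948] [-0.09070716  0.91593564  0.17887806] [ 0.03722386  0.0395153  -0.013913  ] 0.017111364018762135 [ 0.25472984  0.15284953 -0.60765588  2.04176819  0.10557491  0.97564046
 -1.12537933]
```

View pics/g1.png

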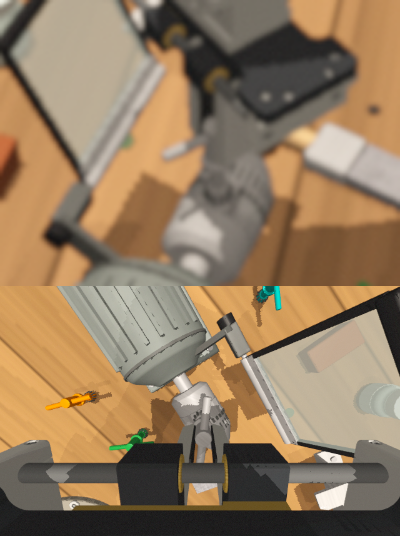

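The hub is gripped, with a 17 mm gap and the bar lying between the fingers. Lifting straight up slowly first.

Emit:
drive_tool --pt "0 0 -3" --pt "0 0 -7" --pt "0 0 -12" --pt "0 0 -18" --pt "0 0 -30" --pt "0 0 -60" --pt "0 0 -90" --pt "0 0 -100" --pt "0 0 -100" --turn '[0,0,0,0,0,0,0,0,0]' --hand '[1,1,1,1,1,1,1,1,1]'

```text
time_s: 6.98
position: [0.4627, 0.0797, 0.2876]
eef_rot: [[0.658, 0.753, 0.002], [0.753, -0.658, 0.0], [0.001, 0.001, -1.0]]
wrist_force: [-0.3, 0.2, -1.6]
finger_gap: 0.0151
```

Emit:
drive_tool --pt "-28 26 0" --pt "-56 51 0" --pt "-84 76 0" --pt "-112 102 0" --pt "-140 127 0" --pt "-168 153 0" --pt "-196 178 0" --pt "-196 178 0" --pt "-196 178 0" --turn '[0,0,0,0,0,0,0,0,0]' --hand '[1,1,1,1,1,1,1,1,1]'

```text
time_s: 8.1
position: [0.4674, -0.1844, 0.2866]
eef_rot: [[0.658, 0.753, 0.0], [0.753, -0.658, 0.001], [0.001, -0.0, -1.0]]
wrist_force: [0.3, 0.1, -2.0]
finger_gap: 0.0154
```

Run:
```python
from h import *
np.set_printoptions(precision=4,suppress=True)
s=env.observe();p=np.array(s["position"]);R=np.array(s["eef_rot"])
im={}
for n in("side","scene","wrist"):
    a,d=env.capture(n);im[n]=a;cc=cam(n,s);P=cloud(cc,d);P[d==0]=9
    L=(P-p)@R
    if n!="wrist":
        for lo,hi,nm in((.035,.056,"gear+pilot"),(.018,.034,"shank"),(.008,.016,"flange")):
            M=(L[...,2]>lo)&(L[...,2]<hi)&(np.hypot(L[...,0],L[...,1])<.03);X=L[M]
            if len(X)>5: print(n,nm,len(X),X.mean(0)*1000,X.min(0)*1000,X.max(0)*1000, "viewdir",(R.T@cc[1][:,2]))
    m=(abs(P[...,2]-.1)<.006)&(abs(P[...,0]-.51)<.13)&(abs(P[...,1]+.26)<.15)
    X=P[m]
    if len(X)>100: print(n,"rack",len(X),np.median(X[:,2]),cv2.minAreaRect((X[:,:2]*1000).astype(np.float32)))
    for th in("key_shoulder","key_grip","key","notch","rack"):
        for q in env.tip_of(n,th)[:2]:
            u=np.array(q["location"]);print(n,th,round(q["p"],2),u,"onplate",ray_z(cc,u,.1) if th=="notch" else (ray_z(cc,u,p[2]-.0117)-p)@R*1000 if th=="key_shoulder" else "")
u=proj(cam("side"),p).astype(int);v=proj(cam("scene"),p).astype(int)
A=im["side"][u[1]-40:u[1]+60,u[0]-60:u[0]+60];B=im["scene"][v[1]-40:v[1]+60,v[0]-60:v[0]+60]
top=np.hstack([cv2.resize(x,(400,333),interpolation=cv2.INTER_CUBIC) for x in(A,B)])
cv2.imwrite("pics/g2.png",np.vstack([top,np.hstack([cv2.resize(im["wrist"],(400,250)),np.zeros((250,400,3),np.uint8)])]))
```

```text
side gear+pilot 65 [ 5.3416 -5.2624 42.5999] [ -6.9064 -13.0053  35.7637] [13.443   7.3676 55.91  ] viewdir [-0.3895  0.562   0.7297]
side shank 24 [ 5.0259 -4.61   26.3012] [ 1.1812 -7.9476 18.717 ] [ 8.1544 -1.5649 33.4699] viewdir [-0.3895  0.562   0.7297]
side flange 30 [ 6.2536 -5.3915 10.2918] [ -5.3339 -12.9474   8.0882] [12.7154  7.2339 13.9847] viewdir [-0.3895  0.562   0.7297]
side rack 1162 0.09789433707212752 ((512.5, -250.45062255859375), (195.8928985595703, 64.54318237304688), 73.48550415039062)
side key_shoulder 0.87 [227.3 293.6] onplate [ 412.8054 -228.9028   12.1942]
side key_shoulder 0.82 [389.5 368.1] onplate [ 294.0965 -452.9993   12.188 ]
side key_grip 0.89 [390.2 301.3] onplate 
side key_grip 0.86 [224.3 286.3] onplate 
side key 0.78 [391.9 376. ] onplate 
side key 0.7 [352.1 137.8] onplate 
side notch 0.69 [326.5 167. ] onplate [ 0.529  -0.2172  0.1   ]
side notch 0.37 [349.4 107.3] onplate [ 0.5215 -0.4798  0.1   ]
side rack 0.81 [337.  184.6] onplate 
scene gear+pilot 50 [ 6.0325  2.9577 41.1331] [-4.9544 -8.4887 35.0659] [13.2955 10.3206 55.2636] viewdir [-
[... 639 characters left out ...]
onplate 
scene key 0.7 [257.1 175. ] onplate 
scene key 0.69 [423.4 276.6] onplate 
scene notch 0.74 [259.  235.6] onplate [ 0.5266 -0.2006  0.1   ]
wrist rack 5901 0.0995043944876502 ((511.4449768066406, -250.64263916015625), (189.73382568359375, 62.16400909423828), 73.63510131835938)
wrist key_shoulder 0.93 [100.7  80.9] onplate [  93.7672 -136.1899   11.8517]
wrist key_shoulder 0.83 [16.3 13. ] onplate [ 130.7528 -178.5467   11.9063]
wrist key_grip 0.63 [83.6 75.2] onplate 
wrist key_grip 0.6 [325.1 239.9] onplate 
wrist key 0.86 [318.3 206.8] onplate 
wrist key 0.86 [46.3 28. ] onplate 
wrist notch 0.58 [368.8 163.4] onplate [ 0.5233 -0.2037  0.1   ]
wrist rack 0.59 [371.  182.7] onplate
```

View pics/g2.png

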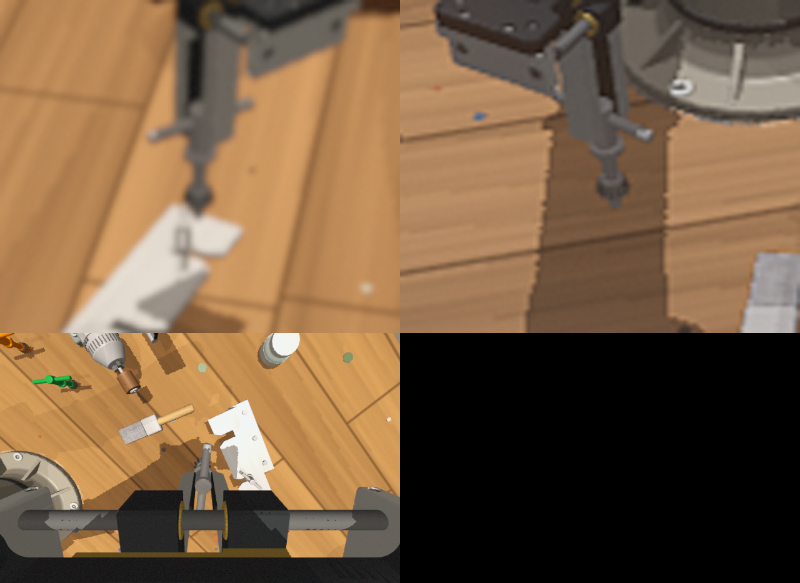

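Run:
```python
from h import *
import pickle
np.set_printoptions(precision=4,suppress=True)
s=env.observe();p=np.array(s["position"]);R=np.array(s["eef_rot"]);a=np.radians(73.65)
o=np.array([.5111,-.2504]);ex=np.array([np.sin(a),-np.cos(a)]);ey=np.array([np.cos(a),np.sin(a)])
_,d=env.capture("wrist");s1,c1=pickle.load(open("w1.pkl","rb"))
for nm,c,d in(("now",cam("wrist",s),d),("w1",c1,np.load("w1.npy")),("scene",cam("scene"),np.load("scene0.npy"))):
    P=cloud(c,d);m=(d>0)&(abs(P[...,2]-.1)<.006);X=P[m][:,:2]-o;x=X@ex*1e3;y=X@ey*1e3
    for lo,hi in((-14,-8),(-8,-2),(-2,3)):
        k=(x>lo)&(x<hi);A=y[k&(y>25)&(y<50)];B=y[k&(y>50)&(y<75)]
        if len(A) and len(B):print(nm,lo,"edges",A.max().round(1),B.min().round(1),"mid",((A.max()+B.min())/2).round(1))
    k=(abs(y-50)<3)&(x>-30)&(x<40);print(nm,"back edge",x[k].min().round(1),"plate x",np.percentile(x[(abs(x)<50)&(y>-95)&(y<95)],[.3,99.7]),"y",np.percentile(y[(abs(x)<40)&(abs(y)<120)],[.3,99.7]))
n=o+50e-3*ey;k=R@np.array([2.6,-.7,11.7])*1e-3
print("notch",n,"ex",ex,"tool ex/ey",R[:2].T@ex,R[:2].T@ey)
for f,z in((-50,None),(-50,8),(0,7),(2,7),(2,0)):
    sh=np.array([*(n+f*1e-3*ex),.1+(z if z is not None else 80)*1e-3]);print(f,z,"TCP",sh-k,"delta",R.T@(sh-k-p)*1e3)
```

```text
now -14 edges 42.2 56.5 mid 49.4
now -8 edges 42.2 55.9 mid 49.1
now -2 edges 42.1 56.3 mid 49.2
now back edge 7.0 plate x [-29.7018  31.8886] y [-91.5114  93.8275]
w1 -14 edges 42.4 56.2 mid 49.3
w1 -8 edges 42.9 56.6 mid 49.8
w1 -2 edges 42.6 56.6 mid 49.6
w1 back edge 7.0 plate x [-30.0074  31.9173] y [-95.2782  94.3332]
scene -14 edges 43.5 57.2 mid 50.3
scene -8 edges 42.7 58.3 mid 50.5
scene -2 edges 43.4 56.3 mid 49.8
scene back edge 8.9 plate x [-30.0504  34.9268] y [-94.3934  95.1079]
notch [ 0.5252 -0.2024] ex [ 0.9596 -0.2815] tool ex/ey [0.4199 0.9076 0.0014] [ 0.9076 -0.4199  0.0007]
-50 None TCP [ 0.476  -0.1908  0.1917] delta [ 1.1121  9.9411 95.8296]
-50 8 TCP [ 0.476  -0.1908  0.1197] delta [  1.0269   9.8703 167.8295]
0 7 TCP [ 0.524  -0.2048  0.1187] delta [ 22.0194  55.2483 168.8991]
2 7 TCP [ 0.5259 -0.2054  0.1187] delta [ 22.8592  57.0635 168.9018]
2 0 TCP [ 0.5259 -0.2054  0.1117] delta [ 22.8509  57.0566 175.9018]
```

Emit:
drive_tool --pt "0 3 50" --pt "0 3 100" --pt "0 3 140" --pt "0 3 163" --pt "0 3 168" --pt "0 3 168" --turn '[0,0,0,0,0,0]' --hand '[1,1,1,1,1,1]'

```text
time_s: 9.8
position: [0.4705, -0.1871, 0.12]
eef_rot: [[0.658, 0.753, 0.002], [0.753, -0.658, 0.0], [0.001, 0.001, -1.0]]
wrist_force: [-0.1, -0.0, -0.7]
finger_gap: 0.0155
```

Run:
```python
from h import *
np.set_printoptions(precision=2,suppress=True)
s=env.observe();p=np.array(s["position"]);R=np.array(s["eef_rot"]);a=np.radians(73.65)
ex=np.array([np.sin(a),-np.cos(a)]);ey=np.array([np.cos(a),np.sin(a)])
n=np.array([.5111,-.2504])+49.6e-3*ey
for nm in("side","scene"):
    _,d=env.capture(nm);P=cloud(cam(nm),d);P[d==0]=9;L=(P-p)@R
    M=(L[...,2]>.018)&(L[...,2]<.034)&(np.hypot(L[...,0],L[...,1])<.03);X=L[M];v=-(R.T@cam(nm)[1][:,2])[:2];v/=np.linalg.norm(v)
    if len(X)>5:print(nm,"shank axis tool",len(X),X.mean(0)[:2]*1e3-4.3*v)
k=R@np.array([2.6,-.7,11.7])*1e-3; q=(p+k)[:2]-n
print(s["position"],s["wrist_force"],"rack x,y of shoulder",q@ex*1e3,q@ey*1e3,"z",(p+k)[2])
for f in(-30,-10,0,2): print(f,R.T@(np.array([*(n+f*1e-3*ex),.107])-k-p)*1e3)
```

```text
side shank axis tool 18 [ 3.34 -0.69]
scene shank axis tool 21 [ 2.92 -0.73]
[ 0.47 -0.19  0.12] [-0.14 -0.04 -0.67] rack x,y of shoulder -56.33391385311139 2.382190558303882 z 0.108301482839391
-30 [ 8.89 24.9   1.34]
-10 [17.29 43.05  1.38]
0 [21.49 52.13  1.4 ]
2 [22.33 53.94  1.4 ]
```

Emit:
drive_tool --pt "0 8 1" --pt "4 16 1" --pt "8.5 25 1" --pt "11 30 1" --pt "13 35 1" --pt "15 39 1" --pt "17 43 1" --pt "17 43 1" --turn '[0,0,0,0,0,0,0,0]' --hand '[1,1,1,1,1,1,1,1]'

```text
time_s: 10.9
position: [0.5147, -0.2027, 0.1197]
eef_rot: [[0.658, 0.753, 0.003], [0.753, -0.658, -0.0], [0.002, 0.003, -1.0]]
wrist_force: [-0.7, -0.4, -1.0]
finger_gap: 0.0152
```

Emit:
drive_tool --pt "1.5 4 0" --pt "3 7 0" --pt "4 9 0" --pt "4.5 10 0" --pt "4.5 10 0" --turn '[0,0,0,0,0]' --hand '[1,1,1,1,1]'

```text
time_s: 11.52
position: [0.5251, -0.2059, 0.1197]
eef_rot: [[0.658, 0.753, 0.003], [0.753, -0.658, -0.0], [0.002, 0.002, -1.0]]
wrist_force: [0.1, 0.0, -1.8]
finger_gap: 0.0153
```

Emit:
drive_tool --pt "0.4 1 0" --pt "0.8 2 0" --pt "0.8 2 0" --turn '[0,0,0]' --hand '[1,1,1]'

```text
time_s: 11.9
position: [0.5266, -0.2064, 0.1196]
eef_rot: [[0.658, 0.753, 0.002], [0.753, -0.658, 0.0], [0.001, 0.001, -1.0]]
wrist_force: [-4.1, 2.2, 1.1]
finger_gap: 0.0154
```

That is contact at the back of the notch (about -4 N along x). Now lowering.

Emit:
drive_tool --pt "0 0 3" --pt "0 0 5" --pt "0 0 6.5" --pt "0 0 7" --pt "0 0 7" --turn '[0,0,0,0,0]' --hand '[1,1,1,1,1]'

```text
time_s: 12.52
position: [0.5265, -0.2064, 0.1125]
eef_rot: [[0.658, 0.753, 0.002], [0.753, -0.658, 0.0], [0.001, 0.001, -1.0]]
wrist_force: [-4.2, 1.2, 0.8]
finger_gap: 0.0151
```

Emit:
drive_tool --pt "0 0 0.6" --pt "0 0 1.2" --pt "0 0 1.2" --turn '[0,0,0]' --hand '[1,1,1]'

```text
time_s: 12.9
position: [0.5265, -0.2064, 0.1117]
eef_rot: [[0.658, 0.753, 0.002], [0.753, -0.658, 0.0], [0.001, 0.001, -1.0]]
wrist_force: [-8.0, 1.5, 9.1]
finger_gap: 0.0154
```

Emit:
drive_tool --pt "0 0 -0.5" --pt "0 0 -0.5" --pt "0 0 -0.5" --pt "0 0 -0.5" --pt "0 0 -0.5" --pt "0 0 -0.5" --turn '[0,0,0,0,0,0]' --hand '[1,0.5,0,0,0,0]'

```text
time_s: 13.65
position: [0.5266, -0.2064, 0.1122]
eef_rot: [[0.658, 0.753, 0.002], [0.753, -0.658, -0.0], [0.001, 0.001, -1.0]]
wrist_force: [0.5, -0.2, 0.6]
finger_gap: 0.0473
```

Emit:
drive_tool --pt "0 0 -10" --pt "0 0 -30" --pt "0 0 -70" --pt "0 0 -120" --pt "0 0 -180" --pt "0 0 -220" --pt "0 0 -220" --turn '[0,0,0,0,0,0,0]' --hand '[0,0,0,0,0,0,0]'

```text
time_s: 14.52
position: [0.5274, -0.2066, 0.3362]
eef_rot: [[0.658, 0.753, 0.007], [0.753, -0.658, -0.002], [0.003, 0.007, -1.0]]
wrist_force: [-0.1, 0.3, -0.4]
finger_gap: 0.0468
```

Run:
```python
from h import *
np.set_printoptions(precision=4,suppress=True)
s=env.observe();a=np.radians(73.65)
ex=np.array([np.sin(a),-np.cos(a)]);ey=np.array([np.cos(a),np.sin(a)]);n=np.array([.5111,-.2504])+50e-3*ey
im={}
for nm in("wrist","side","scene"):
    im[nm],d=env.capture(nm);c=cam(nm,s);P=cloud(c,d);P[d==0]=9
    X=P[(np.hypot(P[...,0]-n[0],P[...,1]-n[1])<.045)&(P[...,2]>.104)&(P[...,2]<.15)]
    H=X[X[:,2]>X[:,2].max()-.004] if len(X) else X
    B=X[(X[:,2]>.118)]
    if len(B)>20:
        r=cv2.minAreaRect((B[:,:2]*1000).astype(np.float32));q=np.array(r[0])/1e3-n
        print(nm,"ztop",np.percentile(X[:,2],[98,100]),"bar",r,"rack rel",q@ex*1e3,q@ey*1e3,"hub",(H[:,:2].mean(0)-n)@np.array([ex,ey]).T*1e3)
uw=proj(cam("wrist",s),[*n,.1]).astype(int);us=proj(cam("side"),[*n,.1]).astype(int);uc=proj(cam("scene"),[*n,.1]).astype(int);print(uw,us,uc)
f=lambda i,u,w:cv2.resize(i[max(0,u[1]-w):u[1]+w,max(0,u[0]-w):u[0]+w],(266,266),interpolation=cv2.INTER_CUBIC)
cv2.imwrite("pics/p1.png",np.hstack([f(im["wrist"],uw,60),f(im["side"],us,45),f(im["scene"],uc,45)]))
```

```text
wrist ztop [0.1375 0.1382] bar ((527.4237060546875, -204.7374267578125), (74.65665435791016, 14.855676651000977), 48.579498291015625) rack rel 2.809369662403227 -1.5888296303637643 hub [ 2.3651 -1.5823]
side ztop [0.1355 0.137 ] bar ((526.987548828125, -202.5998077392578), (76.66358947753906, 16.87698745727539), 46.150611877441406) rack rel 1.7891019241821888 0.3395639853471682 hub [0.5836 0.7462]
scene ztop [0.1383 0.1397] bar ((528.4563598632812, -204.3884735107422), (76.0284652709961, 16.836467742919922), 46.197662353515625) rack rel 3.7020311483746333 -0.9632916790711171 hub [3.0864 0.0132]
[320 174] [326 171] [258 235]
```

View pics/p1.png

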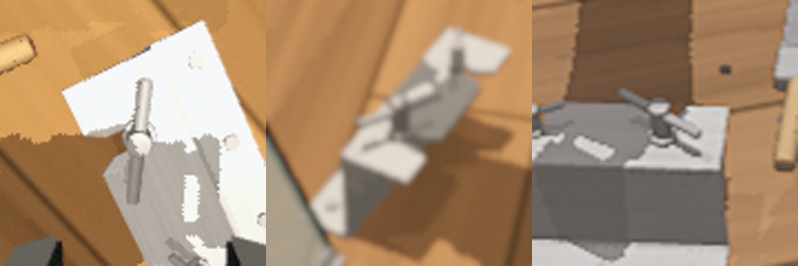

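The wrist crop shows the key hanging in the notch with its bar level and its top at z≈0.137, about 2 mm past the notch point. All views agree that it is parked. Next is the guard: fingers shut, moving to its far side from above.

Emit:
drive_tool --pt "40 -13 0" --pt "85 -27 0" --pt "130 -42 0" --pt "175 -56 0" --pt "215 -69 0" --pt "248 -80 0" --pt "248 -80 0" --pt "248 -80 0" --turn '[-6,-12,-18,-24,-30,-30.6,-30.6,-30.6]' --hand '[1,1,1,1,1,1,1,1]'

```text
time_s: 15.68
position: [0.6283, 0.0324, 0.3306]
eef_rot: [[0.184, 0.983, -0.001], [0.983, -0.184, -0.0], [-0.0, -0.001, -1.0]]
wrist_force: [0.1, -0.3, -0.3]
finger_gap: 0.0006
```

```bash
cat > g.py <<'E'
from h import *
np.set_printoptions(precision=1,suppress=True)
y=np.radians(-10.4);ex=np.array([np.cos(y),np.sin(y),0]);ey=np.array([-np.sin(y),np.cos(y),0]);H=np.array([.5371,.0489,.155])
def uv():
    s=env.observe();p=np.array(s["position"]);R=np.array(s["eef_rot"]);return s,p,R
def to(u,v,off=0):
    s,p,R=uv();return R.T@(H+u/1e3*ex+off/1e3*ey+np.array([0,0,v/1e3])-p)*1e3
E
python3 - <<'E'
from g import *
s,p,R=uv();q=p-H;print("uv now",q@ex*1e3,q[2]*1e3,"off",q@ey*1e3,s["time_s"],s["finger_gap"],R)
for n in("side","scene"):
    _,d=env.capture(n);P=cloud(cam(n),d);P[d==0]=9
    q=P-H;U=q@ex;W=q@ey;M=(abs(W)<.05)&(q[...,2]>.05)&(q[...,2]<.135)&(abs(U-.04)<.05);X=np.c_[U[M],q[...,2][M]]
    print(n,len(X),"top",np.percentile(X[:,1],[95,99.5])*1e3,"u at top",np.median(X[X[:,1]>np.percentile(X[:,1],95),0])*1e3,"angle",np.polyfit(X[:,1],X[:,0],1))
b=13
print("start",to(95,95))
for th in(115,105,95,90,80,70,60,50,40,30,20,15,10,5,0):
    t=np.radians(th);r=114
    if th>=90: u,v=-128*np.cos(t)+5*np.sin(t)+b,100
    else: u,v=-r*np.cos(t)+2*np.sin(t)+b,r*np.sin(t)+3*np.cos(t)
    print(th,round(u,1),round(v,1),to(u,v))
E
```

```text
uv now 92.71610160373963 175.6429812875053 off 0.2615771943585106 15.675 0.0005512598990596741 [[ 0.2  1.  -0. ]
 [ 1.  -0.2 -0. ]
 [-0.  -0.  -1. ]]
side 1366 top [115.7 117.3] u at top 47.8205646858136 angle [ 0.4 -0. ]
scene 771 top [118.7 120.3] u at top 50.703691640840994 angle [0.4 0. ]
start [ 0.4  2.  81.3]
115 71.6 100 [  0.2 -21.3  76.3]
105 51.0 100 [  0.2 -42.   76.3]
95 29.1 100 [  0.1 -63.8  76.3]
90 18.0 100 [  0.  -75.   76.3]
80 -4.8 112.8 [ -0.1 -97.8  63.5]
70 -24.1 108.2 [  -0.2 -117.1   68.1]
60 -42.3 100.2 [  -0.3 -135.2   76. ]
50 -58.7 89.3 [  -0.3 -151.7   87. ]
40 -73.0 75.6 [  -0.4 -166.   100.7]
30 -84.7 59.6 [  -0.5 -177.7  116.6]
20 -93.4 41.8 [  -0.5 -186.4  134.4]
15 -96.6 32.4 [  -0.5 -189.6  143.8]
10 -98.9 22.8 [  -0.5 -191.9  153.5]
5 -100.4 12.9 [  -0.5 -193.4  163.3]
0 -101.0 3.0 [  -0.5 -194.   173.2]
```

Emit:
drive_tool --pt "0 0 40" --pt "0 0 74" --pt "0 0 76" --pt "0 -8 76" --pt "0 -14 76" --pt "0 -17 76" --pt "0 -20 76" --pt "0 -23 76" --pt "0 -26 76" --pt "0 -29 76" --pt "0 -33 76" --pt "0 -37 76" --turn '[0,0,0,0,0,0,0,0,0,0,0,0]' --hand '[1,1,1,1,1,1,1,1,1,1,1,1]'

```text
time_s: 17.27
position: [0.5919, 0.0387, 0.2553]
eef_rot: [[0.185, 0.983, 0.0], [0.983, -0.185, -0.0], [-0.0, 0.0, -1.0]]
wrist_force: [2.3, -0.1, 1.2]
finger_gap: 0.0003
```

Emit:
drive_tool --pt "0 -5 0" --pt "0 -11 0" --pt "0 -17 0" --pt "0 -23 -2" --pt "0 -29 -5" --pt "0 -35 -8" --pt "0 -41 -10" --pt "0 -47 -11" --pt "0 -53 -12" --pt "0 -60 -12" --pt "0 -66 -11" --pt "0 -72 -10" --turn '[0,0,0,0,0,0,0,0,0,0,0,0]' --hand '[1,1,1,1,1,1,1,1,1,1,1,1]'

```text
time_s: 18.77
position: [0.5207, 0.0521, 0.2652]
eef_rot: [[0.185, 0.983, 0.0], [0.983, -0.185, -0.0], [-0.0, 0.0, -1.0]]
wrist_force: [1.2, -0.6, -0.5]
finger_gap: 0.0004
```

```bash
cat > m.py <<'E'
from g import *
s,p,R=uv();q=p-H;print("uv now",q@ex*1e3,q[2]*1e3,"off",q@ey*1e3,s["time_s"],np.array(s["wrist_force"]))
c=cam("side");_,d=env.capture("side");P=cloud(c,d);q=P-H;U=q@ex*1e3;W=q@ey*1e3;V=q[...,2]*1e3
r=np.hypot(U,V);M=(d>0)&(abs(W)<54)&(abs(W)>25)&(r>60)&(r<126)&(V>-5);a=np.degrees(np.arctan2(V[M],-U[M]));print("angle pct",len(a),np.percentile(a,[10,50,90]))
E
python3 m.py
```

```text
uv now -16.683827698744615 110.19347804540539 off 0.14701656985041045 18.775 [ 1.2 -0.6 -0.5]
angle pct 132 [71.2 72.  74.8]
```

Emit:
drive_tool --pt "0 -6 1.5" --pt "0 -13 4" --pt "0 -20 7" --pt "0 -26 10" --pt "0 -32 14" --pt "0 -37 17.5" --pt "0 -42 21" --pt "0 -47 25.5" --pt "0 -52 30" --pt "0 -56 34.5" --pt "0 -60 40" --pt "0 -64 45" --turn '[0,0,0,0,0,0,0,0,0,0,0,0]' --hand '[1,1,1,1,1,1,1,1,1,1,1,1]'

```text
time_s: 20.32
position: [0.4569, 0.0641, 0.2197]
eef_rot: [[0.185, 0.983, -0.0], [0.983, -0.185, -0.0], [-0.0, -0.0, -1.0]]
wrist_force: [-0.3, 0.0, -0.1]
finger_gap: 0.0002
```

```bash
python3 m.py
```

```text
uv now -81.64333623367442 64.67532956793806 off 0.44483273510602866 20.325 [-0.3  0.  -0.1]
angle pct 352 [35.3 36.  37.2]
```

Emit:
drive_tool --pt "0 -3 5" --pt "0 -6 10" --pt "0 -9 16" --pt "0 -12 22" --pt "0 -14 28" --pt "0 -16 34" --pt "0 -17 40" --pt "0 -18 45" --pt "0 -18.5 49" --pt "0 -18.5 52" --pt "0 -18.5 52" --turn '[0,0,0,0,0,0,0,0,0,0,0]' --hand '[1,1,1,1,1,1,1,1,1,1,1]'

```text
time_s: 21.75
position: [0.438, 0.0675, 0.167]
eef_rot: [[0.184, 0.983, -0.001], [0.983, -0.184, -0.001], [-0.001, -0.001, -1.0]]
wrist_force: [0.3, 0.8, -0.6]
finger_gap: 0.0007
```

```bash
python3 m.py
```

```text
uv now -100.85162021581385 11.985943793147324 off 0.3667231285164326 21.75 [ 0.3  0.8 -0.6]
angle pct 625 [4.4 5.5 7. ]
```

Guard is at about 5°. The last stretch goes in small steps, checking force after each.

Emit:
drive_tool --pt "0 0 2" --pt "0 0 4" --pt "0 0 6" --pt "0 0 7" --pt "0 0 7" --turn '[0,0,0,0,0]' --hand '[1,1,1,1,1]'

```text
time_s: 22.42
position: [0.4381, 0.0675, 0.1601]
eef_rot: [[0.184, 0.983, -0.001], [0.983, -0.184, -0.001], [-0.001, -0.001, -1.0]]
wrist_force: [-0.8, 0.1, 0.9]
finger_gap: 0.0008
```

Emit:
drive_tool --pt "0 0 0.7" --pt "0 0 1.4" --pt "0 0 1.4" --turn '[0,0,0]' --hand '[1,1,1]'

```text
time_s: 22.8
position: [0.4381, 0.0674, 0.1586]
eef_rot: [[0.185, 0.983, -0.001], [0.983, -0.185, -0.001], [-0.001, -0.001, -1.0]]
wrist_force: [0.2, -0.6, -0.0]
finger_gap: 0.0006
```

Emit:
drive_tool --pt "0 0 0.5" --pt "0 0 0.5" --turn '[0,0]' --hand '[1,1]'

```text
time_s: 23.05
position: [0.4381, 0.0674, 0.1581]
eef_rot: [[0.184, 0.983, -0.001], [0.983, -0.184, -0.001], [-0.001, -0.001, -1.0]]
wrist_force: [-0.3, -0.2, -0.5]
finger_gap: 0.0004
```

Emit:
drive_tool --pt "0 0 0.5" --pt "0 0 0.5" --turn '[0,0]' --hand '[1,1]'

```text
time_s: 23.3
position: [0.438, 0.0674, 0.1576]
eef_rot: [[0.184, 0.983, -0.001], [0.983, -0.184, -0.001], [-0.001, -0.001, -1.0]]
wrist_force: [-0.6, -0.7, 0.3]
finger_gap: 0.0004
```

```bash
python3 m.py
```

```text
uv now -100.77701036551517 2.558411516641823 off 0.3303219906176655 23.3 [-0.6 -0.7  0.3]
angle pct 713 [-0.5  0.6 72.7]
```

Emit:
drive_tool --pt "0 0 0.4" --pt "0 0 0.4" --turn '[0,0]' --hand '[1,1]'

```text
time_s: 23.6
position: [0.4381, 0.0674, 0.1573]
eef_rot: [[0.184, 0.983, -0.001], [0.983, -0.184, -0.001], [-0.001, -0.001, -1.0]]
wrist_force: [-1.7, -0.3, 3.3]
finger_gap: -0.0
```

Emit:
drive_tool --pt "0 0 0.4" --pt "0 0 0.4" --turn '[0,0]' --hand '[1,1]'

```text
time_s: 23.85
position: [0.4381, 0.0674, 0.1572]
eef_rot: [[0.184, 0.983, -0.001], [0.983, -0.184, -0.001], [-0.001, -0.001, -1.0]]
wrist_force: [-2.9, -0.7, 9.0]
finger_gap: 0.0007
```

Emit:
drive_tool --pt "0 0 0.3" --pt "0 0 0.3" --turn '[0,0]' --hand '[1,1]'

```text
time_s: 24.1
position: [0.4381, 0.0674, 0.1571]
eef_rot: [[0.184, 0.983, -0.001], [0.983, -0.185, -0.001], [-0.001, -0.001, -1.0]]
wrist_force: [-3.6, -0.6, 10.1]
finger_gap: 0.0004
```

This is the hard stop: 10 N at z = 0.157, exactly where the level panel's top face should be. Lifting off and checking.

Emit:
drive_tool --pt "0 0 -5" --pt "0 0 -20" --pt "0 0 -60" --pt "0 0 -110" --pt "0 0 -160" --pt "0 0 -200" --pt "0 0 -200" --turn '[0,0,0,0,0,0,0]' --hand '[1,1,1,1,1,1,1]'

```text
time_s: 24.98
position: [0.4393, 0.0681, 0.3607]
eef_rot: [[0.184, 0.983, 0.004], [0.983, -0.184, -0.001], [0.0, 0.004, -1.0]]
wrist_force: [0.2, -0.6, 0.2]
finger_gap: 0.0002
```

```bash
python3 m.py
python3 - <<'E'
from g import *
im={}
s,p,R=uv()
for n in("scene","side","wrist"):
    im[n],d=env.capture(n);P=cloud(cam(n,s),d);q=P-H;U=q@ex*1e3;W=q@ey*1e3;V=q[...,2]*1e3
    M=(d>0)&(U<-20)&(U>-126)&(abs(W)<53)&(abs(V)<12)
    A=np.c_[U[M],np.ones(M.sum())];f=np.linalg.lstsq(A,V[M],rcond=None)[0];print(n,M.sum(),"slope deg",-np.degrees(np.arctan(f[0])),"v0",f[1])
    X=P[(d>0)&(np.hypot(P[...,0]-.527,P[...,1]+.204)<.045)&(P[...,2]>.118)&(P[...,2]<.15)]
    if len(X)>20:print(n,"key",cv2.minAreaRect((X[:,:2]*1000).astype(np.float32)),X[:,2].max())
cv2.imwrite("pics/f.png",np.vstack([im["scene"][120:360,100:540],im["side"][100:400,160:600]]))
print(s["wrist_force"],s["time_s"])
E
```

```text
uv now -99.64130838281557 205.6825572881165 off 1.275779316011017 24.975 [ 0.2 -0.6  0.2]
angle pct 808 [-0.8  0.2  1.4]
scene 1430 slope deg 0.47325567149165226 v0 2.307045691878192
scene key ((528.4729614257812, -204.25531005859375), (76.91594696044922, 14.481462478637695), 40.81440734863281) 0.13975715626380947
side 2309 slope deg 0.5826429282472652 v0 -0.41808272062102597
side key ((532.638671875, -196.15090942382812), (57.39927673339844, 15.85906982421875), 47.256996154785156) 0.1363130376475865
wrist 6544 slope deg 0.5391453097627105 v0 4.085867552535188
[ 0.1 -0.3 -0.1] 25.025
```

View pics/f.png

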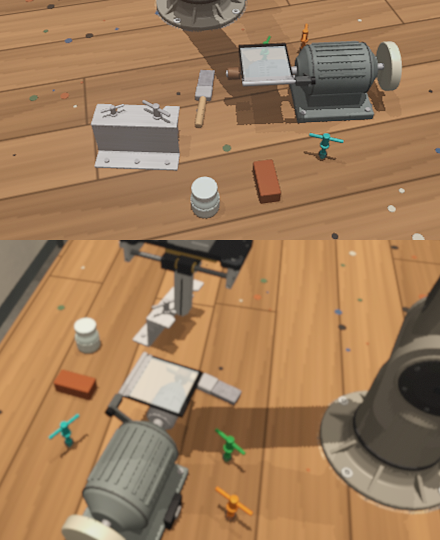

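The guard lies level over the chuck, the key hangs in the rack beside the spare, and nothing else has moved. Handing in.

```bash
python3 -c "
from cell import env
print(env.sign_off())"
```

```text
the job is handed in; nothing more can be done
None
```

The chuck key is out of its bore and hanging upright in the free notch of the rack. The guard is down level over the chuck. I handed the job in at about 25 s on the robot's clock.

- **Key:** I slid it in until the shank touched the back of the notch (about 4 N), then lowered it until the shoulder met the plate (about 9 N) and let go. Afterwards its top was at about 0.137 m, against 0.136 m expected. It sat 2 to 4 mm past the notch point depending on the camera; parked allows up to 2 mm, so the higher readings are probably camera error.
- **Guard:** I pushed it from about 114° with roughly 2 N, and stopped at the hard stop with about 10 N (it cracks above 20 N). The last depth fits gave about 0.5° on all three cameras. I put that down to the raised edge strip, because the finger stopped at exactly the height of the level panel.
- **Everything else:** The spare key, jar, brush, compound bar and look-alikes appear unmoved in the last pictures. The gripper ended clear above the guard with no force on it.
- **Disagreements:**
    - When I gripped the key, the tool stopped about 3.5 mm from where I had aimed. The grip held, and I measured the key's offset in the jaws before placing it.
    - In the final check the side camera's reading of the key was partly blocked by the gripper and not usable. The scene camera's position matched the earlier one, though its bar angle read about 5° lower.

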